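Hold the card drive over the contactless reader

TASK

Pull the oak desk drawer out to its stop, take the navy card-shaped drive out of it and carry it, clear of the letter rack and the other things, to the contactless reader so that the reader can unlock it. Finish still holding it there, level and still, lined up long side with long side inside the pale outline on the reader's glass and about a finger's width (roughly 1 to 1.5 cm) above it; neither the drive nor the gripper may touch the reader, whose glass scratches. Leave the drawer open with the brass drive in it, and knock nothing over or out of its place on the desk.

Things in the scene. Friction and masses are not known exactly. Their poses are not given: they have to be found in the camera images.
- drawer (a joint): Opening of the drawer, m: 0 is shut, 0.165 is fully out at its stop; it may start up to 0.015 ajar. It slides with light friction (about 2 N) and stays where it is left. The dark oak unit round it is fixed on the desk, 420 mm wide, 260 mm deep, 95 mm high, turned by up to 0.1 rad; the drawer front's top edge is 80 mm above the desk.
- drawer_handle (a point): Middle of the drawer's steel bow handle: a level bar 11 mm thick, 128 mm long, 40 mm out from the oak front (34 mm free behind the bar), 55 mm above the desk. Axes: x points level into the unit (pull the drawer along -x of this point), y along the bar, z up.
- drawer_floor (a point): Point on the drawer's inner floor at the middle of the foot of its front, 20 mm above the desk, axes as the handle's. Inside: y -187 to 187 mm, x 0 to 206 mm (back wall), side walls 45 mm high. Fully out, the first 165 mm are in the open, the rest is under the unit's top. A tin chute on the back wall and a 72 mm aluminium catch cup fill the part with y above 90 mm.
- card_center (a point): Centre of the navy card-shaped drive: flat, 86 mm (x) by 54 mm (y) by 9 mm thick (z, up), about 70 g, darker window on top. It lies flat on the drawer floor, long side roughly along the drawer's x, in one of two places (the brass drive in the other), unseen until the drawer is pulled; it may slide a little as the drawer moves. Grip it across its 54 mm width.
- opener_center (a point): Centre of the brass bottle-opener drive lying on the drawer floor: 73 mm (its x) by 30 mm by 8 mm thick. To be left in the drawer.
- reader_pad (a point): Centre of the glass top of the contactless reader, a black fixed box 132 mm (x) by 94 mm (y) by 18 mm high; this point is on its upper surface, 18 mm above the desk. The glass carries a pale outline 92 by 60 mm, its long side along x. Axes: x along the long side, z up. It stands turned by up to 0.5 rad.
- rack: Dark steel letter rack with envelopes, loose: 220 mm (x) by 70 mm (y) by 125 mm high, standing between drawer and reader; origin at the centre of its underside. Leave in place.
- hub: Pale grey plastic hub with stubby ports, 108 by 50 by 17 mm, loose on the desk; origin under its centre. Leave in place.
- stick: Stick with teal silicone cap, about 67 by 21 by 12 mm, loose on the desk; origin under its centre. Leave in place.
- stapler: Black and grey stapler, 135 by 36 by 50 mm, loose on the desk; origin under its centre. Leave in place.
- mug: Blue ceramic mug, 82 mm wide, 95 mm high, loose; origin under its centre. Leave in place.
- pen_pot: Round steel pot, 76 mm wide, 100 mm high, with pens up to 155 mm high, loose; origin under its centre. Leave in place.
Not all that is in view belongs to the job. What is shaped like the mug but purple or red is not meant.

How it is judged (in metres and radians):
On the way, in this order (a step that is already met when the one before it is completed fails the run):
1. the drawer is pulled out to its stop (value of joint drawer above 0.157 m), for 0.2 s.
2. the card drive is lifted clear of the open drawer in the gripper (height (world z) of card_center above 0.1 m and contact force between card and the fingers above 0.5 N), for 0.2 s.
At the end, for the whole second after the job is handed in: Fingers hold the card still over the reader: centre within 10 mm of the outline's, long side and level within 0.14 rad, underside 4 to 25 mm above the glass, nothing touching the reader; drawer out 140 mm or more with the brass drive in it; desk things upright within 20 mm of their places (horizontal distance between card_center and reader_pad below 0.01 m and angle between the x axis of card_center and the x axis of reader_pad, either way round below 0.14 rad and angle between card_center's own z axis and vertical below 0.14 rad and z of card_center in the frame of reader_pad between 0.0085 and 0.0295 m and contact force between card and the fingers above 0.5 N and contact force between reader and anything else below 0.2 N and linear speed of card below 0.02 m/s and value of joint drawer above 0.14 m and x of opener_center in the frame of drawer_floor between 0 and 0.207 m and y of opener_center in the frame of drawer_floor between -0.19 and 0.19 m and z of opener_center in the frame of drawer_floor below 0.04 m and distance of each of rack, hub, mug, pen_pot, stapler, stick from where it was at the start of the episode below 0.02 m and angle between each of rack, hub, mug, pen_pot, stapler, stick's own z axis and vertical below 0.2 rad); the arm keeps its last pose, push and grip.
It fails at once if the reader is touched (contact force between reader and anything else above 0.5 N).
It fails at once if a thing on the desk is knocked away (distance of any of rack, hub, mug, pen_pot, stapler, stick from where it was at the start of the episode above 0.03 m).
It fails at once if the brass drive leaves the drawer (not (x of opener_center in the frame of drawer_floor between 0 and 0.207 m and y of opener_center in the frame of drawer_floor between -0.19 and 0.19 m and z of opener_center in the frame of drawer_floor below 0.04 m)).
It also fails if it takes over 61 s, if anything falls off the work surface, if the arm or the gripper's body presses on something with over 40 N, if the wrist force passes 120 N, or if a joint passes its speed limit or range.

ROBOT

A 6-joint arm with a two-finger parallel gripper is mounted at the origin on the work surface. World frame = base frame: x ahead of the robot, y to its left, z up, the work surface at z = 0. Lengths are in m, angles in degrees, forces in N, time in s.
With the tool pointing down it reaches from about 0.25 to 0.725 m from the base axis. Payload 9.7 kg.
Tool frame: the origin (TCP) lies at the very end of the fingers, on their centre line; the grasp point (between the pads) lies 19 mm behind it; x points along the fingers, y is the direction in which the jaws open and shut, and the axes are right-handed (so a half turn about x gives the same grasp; the last joint's range is limited). The gripper opens to 85 mm and grips with 20 to 120 N. Pads are 22 mm wide; open, the fingers measure 114 mm over their backs; the gripper's body (76 mm by 85 mm) begins 54 mm behind the grasp point. The pads swing forward as they close: fully open they stand 13 mm farther back than shut.
Start: joints at [-66.291, 4.979, 10.078, 95.1, 0, 90], TCP at [0.221, -0.504, 0.231] pointing down, gripper open.
Joint ranges: [-179.16, 179.16], [-48.56, 103.87], [-65.8, 70.77], [-126.05, 130.52], [-82.76, 87.17], [-180, 180]. Speed limits (degrees/s): [127.2, 127.2, 147.25, 180, 180, 180].

INTERFACE

Orientations are given as [roll, pitch, yaw] about the fixed x, y, z axes, in that order (R = Rz(yaw) Ry(pitch) Rx(roll)).
In Python, from workcell import get_obs, cams, bot gives the robot as it stands.
- The arm moves only by the tool apply_moves, never from a script. Its argument "rows" is a list that holds one entry, the list of rows, each a list of 7 numbers: the shift along the tool's x, y, z in mm, then the turn, a rotation vector about the tool's x, y, z in rad, then the opening, from 0 (shut) to 1 (fully open). A call has 1 to 20 rows; each row is the pose to reach, as a shift and turn from the pose measured when the call began, along the tool's axes at that moment; what a row does not reach only later rows make up. A row lasts 1/10 s, in which the tool goes at most 50 mm and 8.59 degrees, less where a joint would pass 70% of its speed; a pose out of reach is approached as far as the arm can. A call with a gripper value outside its range is refused whole. The fingers move at their own pace and stop on an object; "newtons" is the grip in N (left out, the last holds). Time passes only in rows, so rows that repeat a pose let the fingers close. It gives the time, the measured TCP pose, the force and the opening at its end, in the units of the state.
- get_obs(): the state, without advancing time (a new reading comes with each control period).
- cams.camera(name): name is "side" or "top"; returns a dict with "pixels" (400x640x3 uint8, red, green, blue), "range_z" (400x640 float32, m along the optical axis (not along the pixel's ray), 0 where there is no reading), "fx", "fy", "cx", "cy" (pixels), "D" ([k1, k2, p1, p2, k3] as OpenCV has them; the pictures are not rectified), "eye" and "attitude" of the camera in the world. Camera axes: x right, y up, looking along -z (the intrinsics and any distortion apply to the point x, -y, -z); pixel columns grow to the right and rows downward; lengths in m; the calibration is good to about 2 mm. A picture is of the moment at which its call begins.
- bot.job_done(): hands the job in, once; it reports no verdict.
Trained networks look in a picture, given as the dict that the camera call returned (one of the last four; its "shot" number tells which), for a name from the list of things; names that differ only in an ending like _2 or _b are one class to them, and where a whole thing is asked for, a point or a joint stands for the part that bears it (a point fixed in the world has none). Each returns a list of dicts, best first, with "confidence" (0 to 1); they miss things now and then, are a little off and sometimes report something else, mostly with a low value. They report only what shows in the picture. A call takes as long as a camera call. They do not tell look-alikes from the thing itself.
- cams.find_in(label, picture): "at" ([x, y, z] in m, in world coordinates, good to about 4 mm: the middle of the surface that is visible of it).
The state is a dict: "time": time; "q": joint angles; "qd": joint speeds; "joint_efforts": joint torques, N m; "ee_pos": TCP position; "tcp_rot": TCP orientation; "wrist_force": force on the tool from outside, world axes, zero at the start; "torque": the same for the moment, N m; "opening": finger opening in m.
Only numpy, scipy, OpenCV 4.12 (cv2) and the standard library are available. Lean on these libraries where they do the work, as an engineer would, in place of code of your own. Each camera call takes 0.05 s, during which the arm holds its last target.

## Working session

There is one attempt and no reset: what is moved stays moved. The work goes in short steps, Python scripts to look and compute and a tool call to move; the robot and the scene stay as the last step left them, time stands still between calls to the robot, and variables do not carry over. Pictures are saved under pics/ and viewed, and the job is handed in when it is done.

Besides the shell and the picture viewer there is one more tool, called after "Request:" by a JSON object that holds its "name" and its "arguments", one argument or row to a line. apply_moves: Moves the arm, as the interface text tells. Its arguments: {"type":"object","properties":{"rows":{"type":"array"},"newtons":{"type":"number"}},"required":["rows"]}

```bash
ls; mkdir -p pics; cat > h.py <<'E'
import numpy as np, cv2
from workcell import get_obs, cams, bot
from scipy.spatial.transform import Rotation as R
def att(c):
    a=np.array(c["attitude"])
    return a
E
python3 - <<'E'
from h import *
print(get_obs())
for n in("side","top"):
    c=cams.camera(n); cv2.imwrite(f"pics/{n}0.png",c["pixels"][:,:,::-1])
    print({k:v for k,v in c.items() if k not in("pixels","range_z")})
    np.savez(f"{n}0.npz",**{k:v for k,v in c.items()})
    for l in ["drawer_handle","reader_pad","rack","hub","stick","stapler","mug","pen_pot","drawer"]:
        try: print(n,l,[(np.round(d["at"],3).tolist(),round(d["confidence"],2)) for d in cams.find_in(l,c)][:3])
        except Exception as e: print(l,e)
E
```

```text
pics
{'time': 0.0, 'q': array([-6.62916560e+01,  5.00940565e+00,  1.00341432e+01,  9.50984840e+01,
        4.15799702e-04,  9.00028876e+01]), 'qd': array([-0.02926817, -0.10904271, -0.03249299,  0.00475502,  0.04975972,
        0.0708038 ]), 'joint_efforts': array([-1.02534937e-03, -5.20385206e+01,  4.64804649e+01,  1.61666167e-02,
       -2.30821379e-04,  2.33772357e-05]), 'ee_pos': array([ 0.2210559 , -0.50337507,  0.23059653]), 'tcp_rot': array([-90.32015562,  89.92625234, 113.38530049]), 'wrist_force': array([-0.53440646,  0.89445513, -0.83600331]), 'torque': array([-0.00692968,  0.06341408,  0.04954666]), 'opening': 0.08561775015407434}
{'fx': 410.954007818226, 'fy': 410.954007818226, 'cx': 325.6779718039716, 'cy': 205.22488662978677, 'D': array([-0.07268149,  0.        ,  0.        ,  0.        ,  0.        ]), 'eye': array([0.00633024, 0.55961868, 0.96053212]), 'attitude': array([  43.4683605 ,   -0.88469817, -141.42731749]), 'shot': 1}
side drawer_handle [([0.667, 0.252, 0.046], 0.73)]
side reader_pad [([0.448, -0.289, 0.013], 0.84), ([0.669, 0.252, 0.054], 0.26)]
side rack [
[... 484 characters left out ...]
2, 'D': array([-0.03785647,  0.        ,  0.        ,  0.        ,  0.        ]), 'eye': array([ 0.38866363, -0.09138899,  1.22091256]), 'attitude': array([  7.43654755,  -1.38969347, -89.96529661]), 'shot': 2}
top drawer_handle [([0.674, 0.226, 0.056], 0.79)]
top reader_pad [([0.47, -0.278, 0.019], 0.76)]
top rack [([0.512, -0.136, 0.088], 0.81), ([0.473, -0.284, 0.016], 0.51), ([0.739, -0.315, 0.074], 0.29)]
top hub [([0.679, -0.216, 0.015], 0.79)]
top stick [([0.654, -0.347, 0.008], 0.7)]
top stapler []
top mug [([0.356, 0.093, 0.013], 0.98), ([0.292, -0.174, 0.005], 0.93), ([0.4, -0.455, 0.038], 0.88)]
top pen_pot [([0.736, -0.312, 0.072], 0.86)]
top drawer [([0.674, 0.226, 0.06], 0.89)]
```

View pics/side0.png

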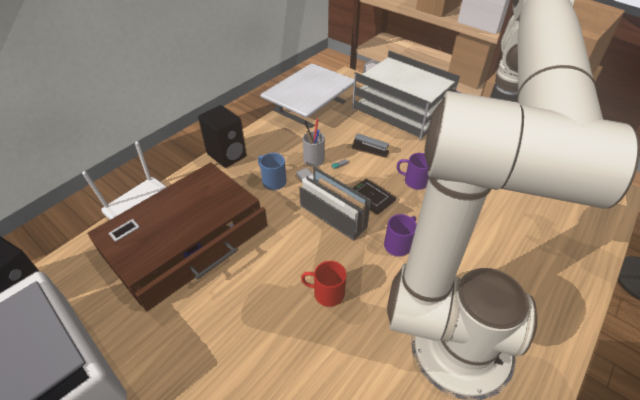

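View pics/top0.png

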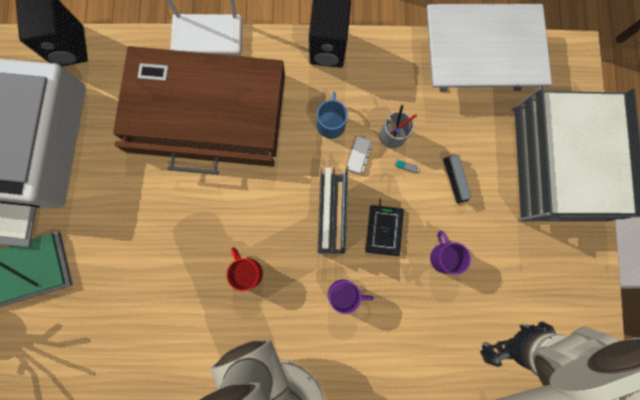

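The top view shows the drawer unit at (200,105), its handle at (193,170), the reader at (385,230), the rack at (333,210), the blue mug at (332,118), the hub at (360,155), the stick at (407,166), the stapler at (457,178) and the pen pot at (397,128). The red and purple mugs are decoys. Next I'll measure positions.

```bash
cat >> h.py <<'E'
def Rc(c): return R.from_euler("xyz",np.array(c["attitude"]),degrees=True).as_matrix()
def K(c): return np.array([[c["fx"],0,c["cx"]],[0,c["fy"],c["cy"]],[0,0,1.]])
def cloud(c):
    h,w=c["range_z"].shape
    u,v=np.meshgrid(np.arange(w),np.arange(h))
    p=cv2.undistortPoints(np.stack([u,v],-1).reshape(-1,1,2).astype(float),K(c),np.array(c["D"])).reshape(h,w,2)
    z=c["range_z"].astype(float)
    P=np.stack([p[...,0]*z,-p[...,1]*z,-z],-1)
    return P@Rc(c).T+np.array(c["eye"])
def proj(c,X):
    p=(np.atleast_2d(X)-np.array(c["eye"]))@Rc(c)
    p=p*[1,-1,-1]
    return cv2.projectPoints(p,np.zeros(3),np.zeros(3),K(c),np.array(c["D"]))[0].reshape(-1,2)
def load(n): return {k:(v if v.ndim else v.item()) for k,v in np.load(n).items()}
def crop(c,x0,x1,y0,y1,s,fn): cv2.imwrite(fn,cv2.resize(np.ascontiguousarray(c["pixels"][y0:y1,x0:x1,::-1]),None,fx=s,fy=s,interpolation=cv2.INTER_CUBIC))
E
python3 - <<'E'
from h import *
c=load("top0.npz");P=cloud(c)
for n,(u,v) in dict(desk=(280,300),reader=(385,230),uTL=(131,52),uTR=(281,62),uBL=(119,132),uBR=(275,150),handle=(193,170),fL=(118,146),fR=(272,158)).items(): print(n,P[v,u].round(3))
# reader: points z 0.012..0.024 near
m=(P[...,2]>0.012)&(P[...,2]<0.026);m[:200]=0;m[262:]=0;m[:,:362]=0;m[:,408:]=0
pts=P[m][:,:2]; print("reader",m.sum(),cv2.minAreaRect(pts.astype(np.float32)),pts.mean(0),np.median(P[m][:,2]))
# handle
m=(P[...,2]>0.04)&(P[...,2]<0.07);m[:158]=0;m[180:]=0;m[:,:165]=0;m[:,225:]=0
ys,xs=np.nonzero(m); print("handle",m.sum(),cv2.minAreaRect(P[m][:,:2].astype(np.float32)),P[m].mean(0))
# unit top
m=(P[...,2]>0.088)&(P[...,2]<0.102)&(np.indices(m.shape)[1]<300)&(np.indices(m.shape)[1]>100)&(np.indices(m.shape)[0]<165)&(np.indices(m.shape)[0]>40)
print("unit",m.sum(),cv2.minAreaRect(P[m][:,:2].astype(np.float32)))
crop(c,100,300,40,190,4,"pics/unit.png");crop(c,300,480,80,270,3,"pics/mid.png")
E
```

```text
desk [ 0.281 -0.001 -0.001]
reader [ 0.469 -0.285  0.015]
uTL [0.938 0.4   0.092]
uTR [ 0.91  -0.002  0.094]
uBL [0.716 0.417 0.093]
uBR [0.685 0.015 0.033]
handle [0.623 0.229 0.058]
fL [0.683 0.423 0.079]
fR [0.655 0.02  0.067]
reader 1589 ((0.4693782329559326, -0.2828272879123688), (0.09419870376586914, 0.13158585131168365), 83.60675048828125) [ 0.46905737 -0.2823063 ] 0.016577195346695106
handle 280 ((0.641841471195221, 0.22329109907150269), (0.14566153287887573, 0.046705543994903564), 84.6987533569336) [0.62964727 0.22798847 0.05759675]
unit 14133 ((0.8151298761367798, 0.21508105099201202), (0.4223388433456421, 0.2475356012582779), 84.92733001708984)
```

View pics/unit.png

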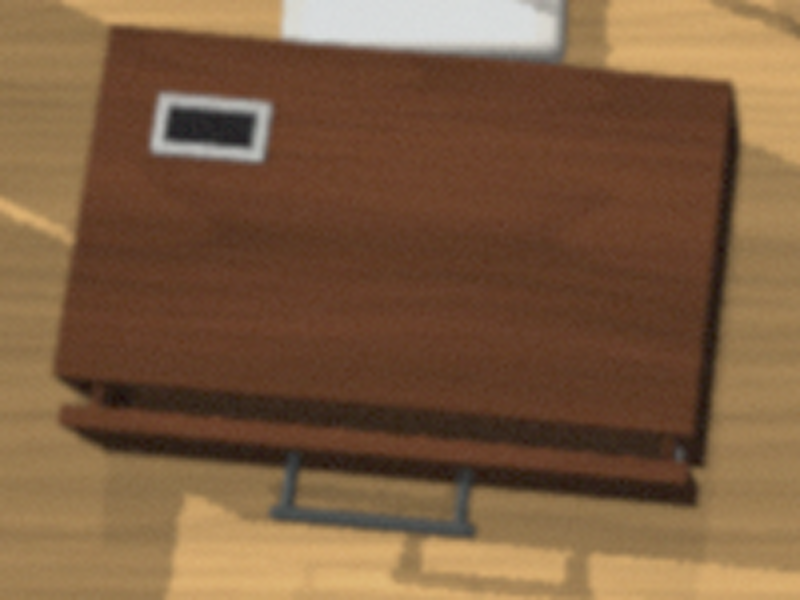

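View pics/mid.png

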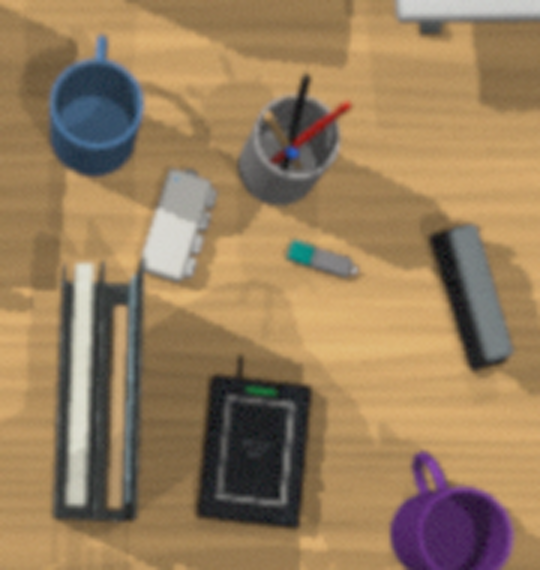

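```bash
cat >> h.py <<'E'
def tgt(pos,ydir_deg):
    """tool down, tool y at world angle ydir"""
    a=np.radians(ydir_deg);x=np.array([0,0,-1.]);y=np.array([np.cos(a),np.sin(a),0]);return np.array(pos,float),np.stack([x,y,np.cross(x,y)],1)
def row(pos,ydir,o=None):
    o=o or get_obs();Rcur=R.from_euler("xyz",o["tcp_rot"],degrees=True).as_matrix()
    p,Rt=tgt(pos,ydir)
    s=Rcur.T@(p-o["ee_pos"])*1000;r=R.from_matrix(Rcur.T@Rt).as_rotvec()
    return np.round(s,1).tolist()+np.round(r,3).tolist()
def st():
    o=get_obs();M=R.from_euler("xyz",o["tcp_rot"],degrees=True).as_matrix()
    print("t",round(o["time"],2),"p",o["ee_pos"].round(4),"q",o["q"].round(1),"F",o["wrist_force"].round(1),"open",round(o["opening"],4),"ydir",np.degrees(np.arctan2(M[1,1],M[0,1])).round(2),"down",M[:,0].round(3))
E
python3 - <<'E'
from h import *
st()
for yd in(-5,175,85,-95): print(yd,row((0.623,0.229,0.20),yd))
c=load("side0.npz");P=cloud(c)
for u,v in((214,262),(194,272),(233,250)): print(P[v,u])
print(proj(c,[[0.623,0.229,0.055],[0.4727,-0.282,0.018]]), proj(load("top0.npz"),[[0.623,0.229,0.055]]))
c=load("top0.npz");P=cloud(c);print([P[v,193].round(3).tolist() for v in range(166,176)])
E
```

```text
t 1.0 p [ 0.2211 -0.5036  0.2313] q [-66.3   5.   10.1  95.1   0.   90. ] F [ 0.2 -0.6  0.1] open 0.0853 ydir -66.29 down [ 0. -0. -1.]
-5 [31.3, -509.2, -662.5, -1.07, -0.0, -0.0]
175 [31.3, -509.2, -662.5, 2.072, -0.0, 0.0]
85 [31.3, -509.2, -662.5, -2.641, 0.0, -0.0]
-95 [31.3, -509.2, -662.5, 0.501, -0.0, -0.0]
[0.62979589 0.23557572 0.05748241]
[0.64532104 0.29101854 0.05841713]
[0.6185848  0.17647699 0.05986099]
[[217.70967273 262.31757093]
 [370.33046471 193.40373534]] [[193.40359679 170.41134458]]
[[0.646, 0.245, 0.001], [0.644, 0.246, -0.001], [0.629, 0.23, 0.057], [0.626, 0.229, 0.059], [0.623, 0.229, 0.058], [0.621, 0.229, 0.059], [0.63, 0.246, -0.002], [0.627, 0.245, -0.002], [0.624, 0.245, -0.0], [0.621, 0.245, -0.002]]
```

Request:
{"name": "apply_moves", "arguments": {
  "rows": [
    [[0,-100,-130,-0.15,0,0,0.4],[0,-130,-170,-0.3,0,0,0.4],[0,-160,-210,-0.4,0,0,0.4],[0,-190,-250,-0.5,0,0,0.4],[0,-220,-290,-0.6,0,0,0.4],[0,-250,-330,-0.7,0,0,0.4],[0,-280,-370,-0.8,0,0,0.4],[0,-310,-410,-0.9,0,0,0.4],[0,-350,-460,-1.0,0,0,0.4],[0,-390,-510,-1.07,0,0,0.4],[10,-430,-560,-1.07,0,0,0.4],[20,-470,-610,-1.07,0,0,0.4],[31,-509,-662,-1.07,0,0,0.4],[31,-509,-662,-1.07,0,0,0.4],[31,-509,-662,-1.07,0,0,0.4],[31,-509,-662,-1.07,0,0,0.4]]
  ]
}}

```text
time: 2.6
ee_pos: [0.606, 0.1987, 0.2039]
tcp_rot: [96.6, 90.0, 1.7]
wrist_force: [1.1, -0.3, 0.9]
opening: 0.0344
```

```bash
python3 - <<'E'
from h import *
st();c=cams.camera("side");crop(c,120,380,100,320,3,"pics/a1.png")
print(row((0.625,0.229,0.12),-5.07),row((0.625,0.229,0.036),-5.07))
E
```

```text
t 2.6 p [0.606  0.1987 0.2039] q [ 18.2  16.9  20.8  93.9  -0.  113.1] F [ 1.1 -0.3  0.9] open 0.0344 ydir -4.97 down [ 0.  0. -1.]
[79.6, 15.2, -26.0, 0.005, -0.001, 0.003] [163.6, 15.5, -25.9, 0.005, -0.001, 0.003]
```

Request:
{"name": "apply_moves", "arguments": {
  "rows": [
    [[10,15,-26,0,0,0,0.4],[10,15,-26,0,0,0,0.4],[30,15,-26,0,0,0,0.4],[60,15,-26,0,0,0,0.4],[80,15,-26,0,0,0,0.4],[90,15,-26,0,0,0,0.4],[90,15,-26,0,0,0,0.4],[90,15,-26,0,0,0,0.4]]
  ]
}}

```text
time: 3.45
ee_pos: [0.625, 0.229, 0.1109]
tcp_rot: [-128.2, 89.9, 137.0]
wrist_force: [-0.1, 0.2, 1.0]
opening: 0.0341
```

```bash
python3 - <<'E'
from h import *
st();c=cams.camera("side");crop(c,120,380,120,320,3,"pics/a2.png")
print(row((0.625,0.229,0.036),-5.07))
E
```

```text
t 3.45 p [0.625  0.229  0.1109] q [2.010e+01 2.040e+01 1.490e+01 8.460e+01 1.000e-01 1.149e+02] F [-0.1  0.2  1. ] open 0.0341 ydir -4.8 down [-0.002  0.001 -1.   ]
[75.3, -0.2, 0.3, 0.005, -0.002, 0.001]
```

View pics/a2.png

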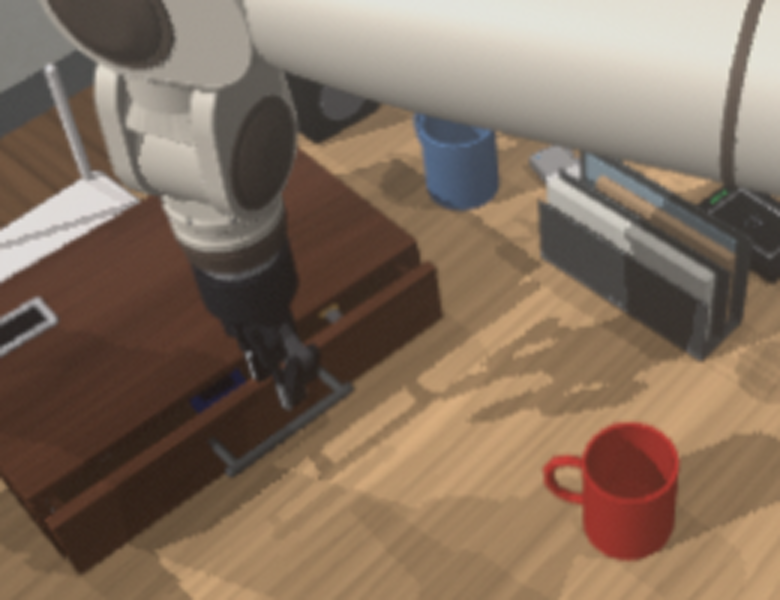

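Seen from the side, the gripper stands over the handle bar. Navy shows through the gap at crop (215,390) and brass at crop (330,315). I'll descend and grip the bar.

Request:
{"name": "apply_moves", "arguments": {
  "rows": [
    [[15,0,0,0,0,0,0.4],[30,0,0,0,0,0,0.4],[45,0,0,0,0,0,0.4],[60,0,0,0,0,0,0.4],[74,0,0,0,0,0,0.4],[74,0,0,0,0,0,0.4],[74,0,0,0,0,0,0.0],[74,0,0,0,0,0,0.0],[74,0,0,0,0,0,0.0],[74,0,0,0,0,0,0.0],[74,0,0,0,0,0,0.0],[74,0,0,0,0,0,0.0]]
  ],
  "newtons": 40
}}

```text
time: 4.7
ee_pos: [0.625, 0.2291, 0.0367]
tcp_rot: [-128.8, 89.9, 136.4]
wrist_force: [1.5, 0.5, -5.6]
opening: 0.0096
```

```bash
python3 - <<'E'
from h import *
st()
o=get_obs();d=np.array([-np.cos(np.radians(5.07)),np.sin(np.radians(5.07)),0])
print(row(o["ee_pos"]+0.158*d,-5.07),row(o["ee_pos"]+0.17*d,-5.07))
E
```

```text
t 4.7 p [0.625  0.2291 0.0367] q [2.010e+01 2.140e+01 8.000e+00 7.660e+01 1.000e-01 1.149e+02] F [ 1.5  0.5 -5.6] open 0.0096 ydir -4.8 down [-0.002  0.001 -1.   ]
[0.3, -158.0, -0.7, 0.005, -0.001, 0.002] [0.3, -170.0, -0.8, 0.005, -0.001, 0.002]
```

Request:
{"name": "apply_moves", "arguments": {
  "rows": [
    [[0,-4,0,0,0,0,0.0],[0,-12,0,0,0,0,0.0],[0,-20,0,0,0,0,0.0],[0,-28,0,0,0,0,0.0],[0,-36,0,0,0,0,0.0],[0,-44,0,0,0,0,0.0],[0,-52,0,0,0,0,0.0],[0,-60,0,0,0,0,0.0],[0,-68,0,0,0,0,0.0],[0,-76,0,0,0,0,0.0],[0,-84,0,0,0,0,0.0],[0,-92,0,0,0,0,0.0],[0,-100,0,0,0,0,0.0],[0,-108,0,0,0,0,0.0],[0,-116,0,0,0,0,0.0],[0,-124,0,0,0,0,0.0],[0,-130,0,0,0,0,0.0],[0,-136,0,0,0,0,0.0],[0,-140,0,0,0,0,0.0],[0,-142,0,0,0,0,0.0]]
  ]
}}

```text
time: 6.7
ee_pos: [0.4826, 0.2422, 0.0367]
tcp_rot: [-147.1, 89.8, 118.1]
wrist_force: [1.9, 9.8, -9.9]
opening: 0.0097
```

```bash
python3 - <<'E'
from h import *
st()
c=cams.camera("top");crop(c,100,340,40,240,3,"pics/b1.png")
E
```

```text
t 6.7 p [0.4826 0.2422 0.0367] q [ 26.5   4.4 -12.1  73.5   0.2 121.3] F [ 1.9  9.8 -9.9] open 0.0097 ydir -4.74 down [-0.002  0.004 -1.   ]
```

View pics/b1.png

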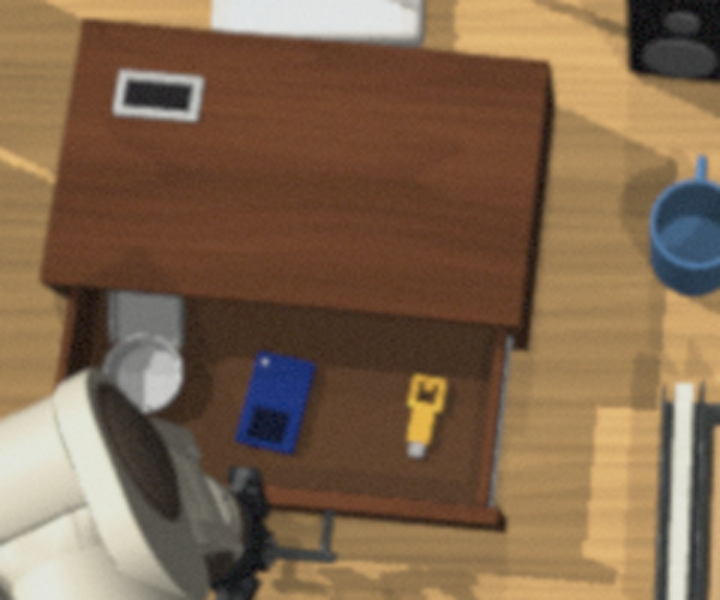

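Request:
{"name": "apply_moves", "arguments": {
  "rows": [
    [[0,-4,-0.5,0,0,0,0.0],[0,-8,-1,0,0,0,0.0],[0,-11,-1,0,0,0,0.0],[0,-11,-1,0,0,0,0.0]]
  ]
}}

```text
time: 7.15
ee_pos: [0.4738, 0.2431, 0.0367]
tcp_rot: [118.2, 89.8, 23.4]
wrist_force: [17.6, -5.1, -13.6]
opening: 0.0093
```

```bash
python3 - <<'E'
from h import *
st()
E
```

```text
t 7.15 p [0.4738 0.2431 0.0367] q [ 27.2   3.2 -13.4  73.2  -0.  122. ] F [ 17.6  -5.1 -13.6] open 0.0093 ydir -4.83 down [ 0.003  0.002 -1.   ]
```

Request:
{"name": "apply_moves", "arguments": {
  "rows": [
    [[0,-2,0,0,0,0,0.0],[0,-4,0,0,0,0,0.0],[0,-4,0,0,0,0,0.0]]
  ]
}}

```text
time: 7.45
ee_pos: [0.4738, 0.243, 0.0368]
tcp_rot: [97.7, 89.3, 2.8]
wrist_force: [27.3, -1.4, -20.6]
opening: 0.0092
```

```bash
python3 - <<'E'
from h import *
st()
E
```

```text
t 7.45 p [0.4738 0.243  0.0368] q [ 27.3   2.7 -13.8  72.8  -0.3 122.2] F [ 27.3  -1.4 -20.6] open 0.0092 ydir -4.93 down [ 0.012  0.001 -1.   ]
```

The tool no longer advances and the force is rising, so the drawer is at its stop. Total travel was 152 mm plus about 13 mm ajar at the start. I'll release and lift.

Request:
{"name": "apply_moves", "arguments": {
  "rows": [
    [[0,0,0,0,0,0,0.0],[0,0,0,0,0,0,0.4],[0,0,0,0,0,0,0.4],[0,0,0,0,0,0,0.4],[0,0,0,0,0,0,0.4],[-20,0,0,0,0,0,0.4],[-50,0,0,0,0,0,0.4],[-90,0,0,0,0,0,0.4],[-130,0,0,0,0,0,0.4],[-170,0,0,0,0,0,0.4],[-170,0,0,0,0,0,0.4],[-170,0,0,0,0,0,0.4]]
  ]
}}

```text
time: 8.65
ee_pos: [0.472, 0.2432, 0.2076]
tcp_rot: [101.2, 89.2, 6.2]
wrist_force: [-0.2, 0.9, -0.2]
opening: 0.0342
```

```bash
python3 - <<'E'
from h import *
st()
c=cams.camera("top");np.savez("top1.npz",**c);crop(c,100,340,40,240,3,"pics/b2.png")
for l in("card_center","opener_center"): print(l,[(np.round(d["at"],3).tolist(),round(d["confidence"],2)) for d in cams.find_in(l,c)][:3])
P=cloud(c);px=c["pixels"].astype(int)
m=(px[...,2]>px[...,0]+40)&(px[...,2]>px[...,1]+40)&(P[...,2]<0.08)&(P[...,1]>0.02)
m[:, 300:]=0;m[:140]=0;m[200:]=0
n,lab,s,ce=cv2.connectedComponentsWithStats(m.astype(np.uint8));i=1+s[1:,4].argmax();m=lab==i
print(s[i]); Q=P[m];print(np.median(Q,0),Q.mean(0),cv2.minAreaRect(Q[:,:2].astype(np.float32)))
E
```

```text
t 8.65 p [0.472  0.2432 0.2076] q [ 27.4   1.1   3.4  91.5  -0.3 122.3] F [-0.2  0.9 -0.2] open 0.0342 ydir -4.93 down [ 0.014  0.002 -1.   ]
card_center [([0.613, 0.242, 0.026], 0.88)]
opener_center [([0.603, 0.112, 0.028], 0.69), ([0.618, 0.205, 0.023], 0.6)]
[178 160  26  34 478]
[0.61836591 0.23966025 0.0279812 ] [0.61554587 0.24104905 0.02808898] ((0.6109780669212341, 0.24235865473747253), (0.05395819619297981, 0.08460893481969833), 77.55653381347656)
```

View pics/b2.png

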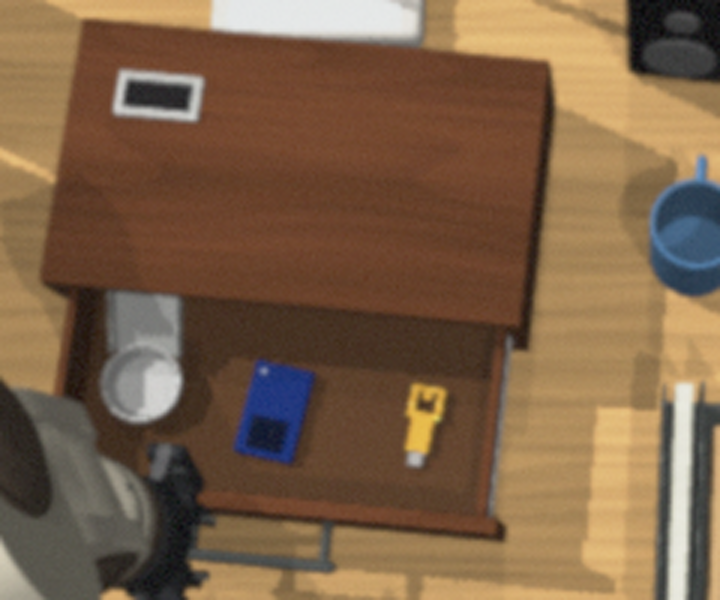

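```bash
cat >> h.py <<'E'
def ontoz(c,uv,z):
    p=cv2.undistortPoints(np.asarray(uv,float).reshape(-1,1,2),K(c),np.array(c["D"])).reshape(-1,2)
    d=np.stack([p[:,0],-p[:,1],-np.ones(len(p))],1)@Rc(c).T;e=np.array(c["eye"])
    return e+d*((z-e[2])/d[:,2])[:,None]
E
python3 - <<'E'
from h import *
c=load("top1.npz")
crop(c,165,225,145,205,10,"pics/card.png")
px=c["pixels"].astype(int)
m=(px[...,2]>px[...,0]+30)&(px[...,2]>px[...,1]+30)
m[:, 300:]=0;m[:140]=0;m[200:]=0
n,lab,s,ce=cv2.connectedComponentsWithStats(m.astype(np.uint8));i=1+s[1:,4].argmax();m=(lab==i).astype(np.uint8)
h=cv2.convexHull(np.argwhere(m)[:,::-1].astype(np.float32)).reshape(-1,2)
W=ontoz(c,h,0.029)[:,:2].astype(np.float32);r=cv2.minAreaRect(W);print(r)
c2=cams.camera("side");crop(c2,170,260,200,300,6,"pics/card_s.png")
px=c2["pixels"].astype(int);m=((px[...,2]>px[...,0]+30)&(px[...,2]>px[...,1]+30)).astype(np.uint8);m[:190]=0;m[300:]=0;m[:,:150]=0;m[:,270:]=0
n,lab,s,ce=cv2.connectedComponentsWithStats(m);i=1+s[1:,4].argmax();print(s[i])
h=cv2.convexHull(np.argwhere(lab==i)[:,::-1].astype(np.float32)).reshape(-1,2);print(cv2.minAreaRect(ontoz(c2,h,0.029)[:,:2].astype(np.float32)))
print(row((0.611,0.242,0.12),77.5),row((0.611,0.242,0.03),77.5))
E
```

```text
((0.6107572913169861, 0.24208027124404907), (0.05365534499287605, 0.08496242016553879), 77.68780517578125)
[203 260  32  30 417]
((0.609879195690155, 0.24397039413452148), (0.05339032784104347, 0.08613494038581848), 77.64437866210938)
[86.7, 138.5, -11.3, -1.439, 0.007, -0.009] [176.7, 137.5, -11.3, -1.439, 0.007, -0.009]
```

View pics/card.png

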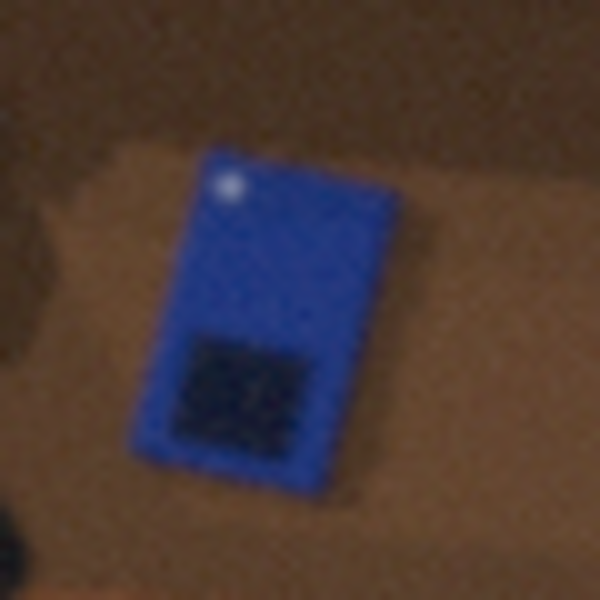

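Two things in the drawer could be the drive: the navy card with the dark window at top pixel (189,177), and the brass opener at (241,181). The framed label at (152,72) is only on the unit's top. I choose the navy card; both cameras put it at (0.610, 0.243), yaw −12.4°, and its size fits 86×54 mm.

Request:
{"name": "apply_moves", "arguments": {
  "rows": [
    [[0,20,-2,-0.15,0,0,0.78],[0,40,-4,-0.3,0,0,0.78],[0,60,-6,-0.45,0,0,0.78],[0,80,-8,-0.6,0,0,0.78],[0,100,-10,-0.75,0,0,0.78],[0,120,-11,-0.9,0,0,0.78],[0,138,-12,-1.05,0,0,0.78],[0,138,-12,-1.2,0,0,0.78],[0,138,-12,-1.35,0,0,0.78],[30,138,-12,-1.439,0.007,-0.009,0.78],[60,138,-12,-1.439,0.007,-0.009,0.78],[90,138,-12,-1.439,0.007,-0.009,0.78],[100,138,-12,-1.439,0.007,-0.009,0.78],[100,138,-12,-1.439,0.007,-0.009,0.78],[100,138,-12,-1.439,0.007,-0.009,0.78]]
  ]
}}

```text
time: 10.35
ee_pos: [0.611, 0.2428, 0.1079]
tcp_rot: [25.7, 90.0, 13.3]
wrist_force: [-0.0, 0.3, 0.6]
opening: 0.0666
```

```bash
python3 - <<'E'
from h import *
st();c=cams.camera("side");crop(c,140,300,180,320,5,"pics/d1.png")
print(row((0.6103,0.243,0.03),77.6))
E
```

```text
t 10.35 p [0.611  0.2428 0.1079] q [21.7 19.1 12.9 83.8 -0.  34.2] F [-0.   0.3  0.6] open 0.0666 ydir 77.52 down [ 0.001  0.    -1.   ]
[78.5, -0.3, -1.1, -0.001, 0.002, -0.001]
```

View pics/d1.png

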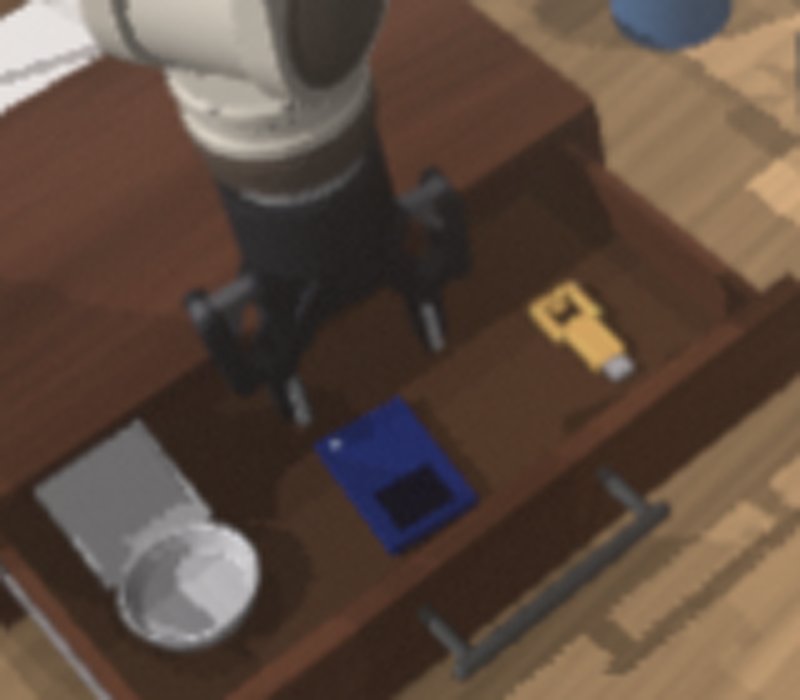

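The side crop shows the fingers straddling the card, with the brass drive and the cup clear of them. Descending.

Request:
{"name": "apply_moves", "arguments": {
  "rows": [
    [[20,0,-1,0,0,0,0.78],[40,0,-1,0,0,0,0.78],[60,0,-1,0,0,0,0.78],[74,0,-1,0,0,0,0.78],[82,0,-1,0,0,0,0.78],[85,0,-1,0,0,0,0.78],[85,0,-1,0,0,0,0.78]]
  ]
}}

```text
time: 11.1
ee_pos: [0.6107, 0.2434, 0.024]
tcp_rot: [31.0, 89.9, 18.6]
wrist_force: [0.3, 0.0, -0.0]
opening: 0.0663
```

```bash
python3 - <<'E'
from h import *
st();c=cams.camera("side");crop(c,140,300,180,320,5,"pics/d2.png")
E
```

```text
t 11.1 p [0.6107 0.2434 0.024 ] q [21.7 20.4  5.2 74.7 -0.  34.2] F [ 0.3  0.  -0. ] open 0.0663 ydir 77.52 down [ 0.002  0.001 -1.   ]
```

View pics/d2.png

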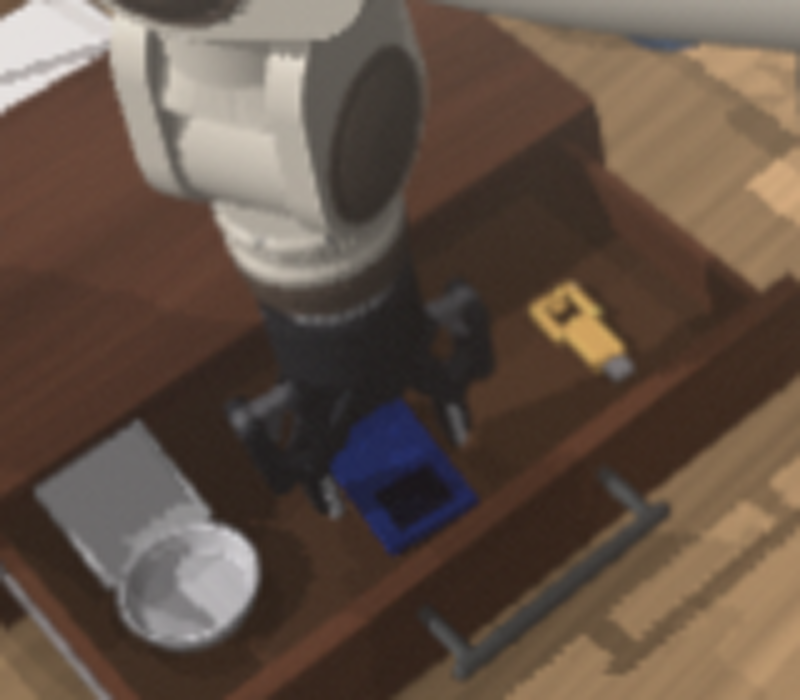

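Request:
{"name": "apply_moves", "arguments": {
  "rows": [
    [[3,0,0,0,0,0,0.78],[6,0,0,0,0,0,0.78],[8,0,0,0,0,0,0.78],[8,0,0,0,0,0,0.78]]
  ]
}}

```text
time: 11.55
ee_pos: [0.6108, 0.2434, 0.016]
tcp_rot: [32.0, 89.9, 19.5]
wrist_force: [-0.6, -0.4, -0.4]
opening: 0.0665
```

Request:
{"name": "apply_moves", "arguments": {
  "rows": [
    [[1,0,0,0,0,0,0.78],[2,0,0,0,0,0,0.78],[2,0,0,0,0,0,0.78]]
  ]
}}

```text
time: 11.85
ee_pos: [0.6107, 0.2433, 0.0138]
tcp_rot: [30.9, 89.9, 18.4]
wrist_force: [-0.4, -0.3, 0.5]
opening: 0.0669
```

Request:
{"name": "apply_moves", "arguments": {
  "rows": [
    [[1,0,0,0,0,0,0.78],[2,0,0,0,0,0,0.78],[2,0,0,0,0,0,0.78]]
  ]
}}

```text
time: 12.15
ee_pos: [0.6114, 0.2433, 0.0133]
tcp_rot: [24.6, 89.7, 12.1]
wrist_force: [-0.7, -0.0, 7.8]
opening: 0.0665
```

Floor contact at TCP z≈0.0135. I'll back up 4 mm and close.

Request:
{"name": "apply_moves", "arguments": {
  "rows": [
    [[-4,0,0,0,0,0,0.78],[-4,0,0,0,0,0,0.78],[-4,0,0,0,0,0,0.6],[-4,0,0,0,0,0,0.3],[-4,0,0,0,0,0,0.3],[-4,0,0,0,0,0,0.3],[-4,0,0,0,0,0,0.3],[-4,0,0,0,0,0,0.3]]
  ],
  "newtons": 60
}}

```text
time: 12.95
ee_pos: [0.6117, 0.2434, 0.0179]
tcp_rot: [25.9, 89.7, 13.4]
wrist_force: [0.3, 0.1, 5.1]
opening: 0.0523
```

```bash
python3 - <<'E'
from h import *
st();c=cams.camera("side");crop(c,140,300,180,320,5,"pics/d3.png")
E
```

```text
t 12.95 p [0.6117 0.2434 0.0179] q [21.7 20.5  4.7 73.9 -0.  34.2] F [0.3 0.1 5.1] open 0.0523 ydir 77.51 down [ 0.005  0.001 -1.   ]
```

View pics/d3.png

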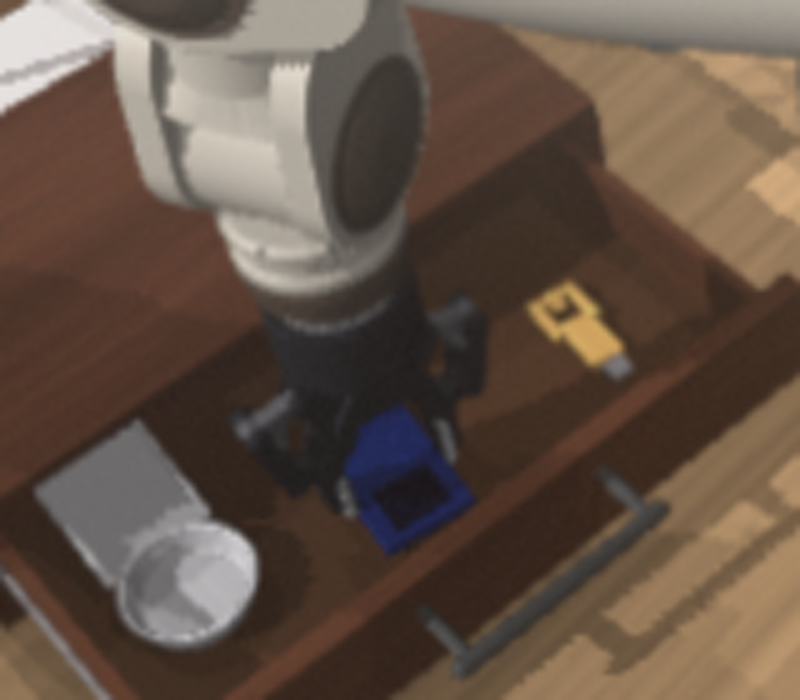

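Request:
{"name": "apply_moves", "arguments": {
  "rows": [
    [[-3,0,0,0,0,0,0.3],[-8,0,0,0,0,0,0.3],[-16,0,0,0,0,0,0.3],[-26,0,0,0,0,0,0.3],[-40,0,0,0,0,0,0.3],[-55,0,0,0,0,0,0.3],[-70,0,0,0,0,0,0.3],[-85,0,0,0,0,0,0.3],[-100,0,0,0,0,0,0.3],[-120,0,0,0,0,0,0.3],[-140,0,0,0,0,0,0.3],[-160,0,0,0,0,0,0.3],[-180,0,0,0,0,0,0.3],[-200,0,0,0,0,0,0.3],[-210,0,0,0,0,0,0.3],[-210,0,0,0,0,0,0.3],[-210,0,0,0,0,0,0.3],[-210,0,0,0,0,0,0.3]]
  ]
}}

```text
time: 14.8
ee_pos: [0.6103, 0.2431, 0.2265]
tcp_rot: [21.1, 89.8, 8.6]
wrist_force: [-0.5, -0.1, -1.1]
opening: 0.052
```

```bash
python3 - <<'E'
from h import *
st();c=cams.camera("side");cv2.imwrite("pics/e1.png",c["pixels"][:,:,::-1]);np.savez("s2.npz",**c)
P=cloud(c);px=c["pixels"].astype(int);o=get_obs()
m=(px[...,2]>px[...,0]+25)&(px[...,2]>px[...,1]+25)&(np.linalg.norm(P-(o["ee_pos"]),axis=-1)<0.08)
Q=P[m];print(len(Q),Q.mean(0) if len(Q) else 0)
if len(Q): u,s,v=np.linalg.svd(Q-Q.mean(0));print(v[2],s,Q[:,2].min(),Q[:,2].max())
E
```

```text
t 14.8 p [0.6103 0.2431 0.2265] q [21.7 20.3 27.6 97.1 -0.  34.2] F [-0.5 -0.1 -1.1] open 0.052 ydir 77.51 down [ 0.003  0.001 -1.   ]
407 [0.61088208 0.24198552 0.23580985]
[ 6.02567679e-05 -1.08831571e-03  9.99999406e-01] [0.52839781 0.3026276  0.0281192 ] 0.23161869931393242 0.23952259087834604
```

View pics/e1.png

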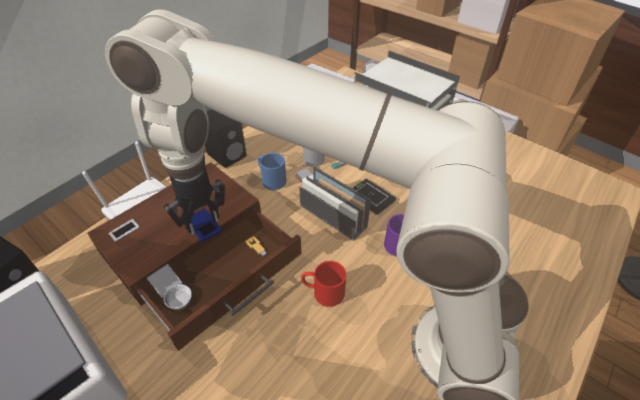

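```bash
python3 - <<'E'
from h import *
c=load("top0.npz");crop(c,355,415,190,265,8,"pics/reader.png")
g=cv2.cvtColor(c["pixels"],cv2.COLOR_RGB2GRAY).astype(int)
sub=np.zeros_like(g);sub[210:253,368:402]=g[210:253,368:402]
m=((sub>75)).astype(np.uint8)
n,lab,s,ce=cv2.connectedComponentsWithStats(m,connectivity=8)
for i in np.argsort(-s[1:,4])[:4]+1:
    uv=np.argwhere(lab==i)[:,::-1]; h=cv2.convexHull(uv.astype(np.float32)).reshape(-1,2)
    print(s[i], cv2.minAreaRect(ontoz(c,h,0.018)[:,:2].astype(np.float32)))
P=cloud(c)
# dark box mask
m=(g<60).astype(np.uint8);m[:200]=0;m[262:]=0;m[:,:362]=0;m[:,410:]=0
c2=load("side0.npz");crop(c2,345,405,165,220,10,"pics/reader_s.png")
E
```

```text
[386 214  12  35 104] ((0.4663267731666565, -0.30341875553131104), (0.024258648976683617, 0.09474743157625198), 83.16707611083984)
[372 236  13  12  30] ((0.43153783679008484, -0.2591407001018524), (0.039915792644023895, 0.019939517602324486), 47.574283599853516)
[400 238   2  15  19] ((0.4281712472438812, -0.32547706365585327), (0.002719152020290494, 0.03778259456157684), 88.83165740966797)
[368 210   1   9   9] ((0.5121279954910278, -0.23826122283935547), (0.021871240809559822, 0.0), 179.32421875)
```

View pics/reader.png

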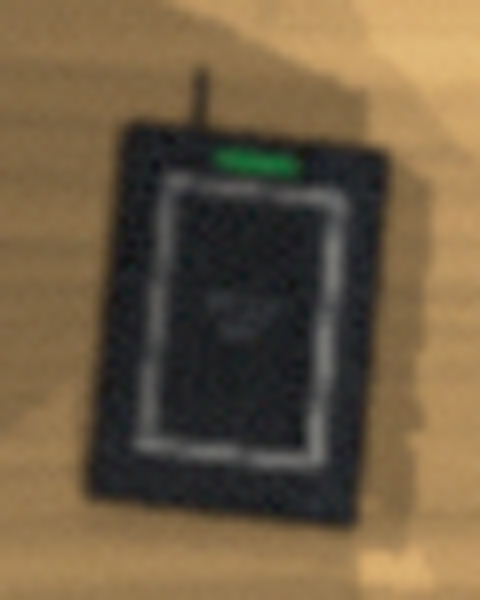

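View pics/reader_s.png

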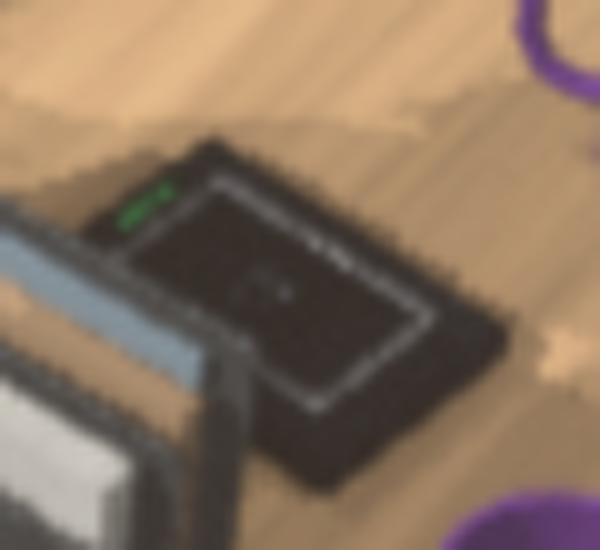

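```bash
python3 - <<'E'
from h import *
c=load("top0.npz")
f=lambda L,x0,y0,s:(np.array(L,float)+.5)/s-.5+[x0,y0]
def an(W):
    a=(W[0]+W[1]-W[2]-W[3])[:2];print(W.mean(0).round(4),np.degrees(np.arctan2(a[1],a[0])).round(2),np.linalg.norm(a)/2,np.linalg.norm((W[0]+W[3]-W[1]-W[2])[:2])/2)
an(ontoz(c,f([(164,177),(348,192),(325,466),(138,447)],355,190,8),.018))
an(ontoz(c,f([(122,122),(388,150),(355,523),(88,497)],355,190,8),.018))
c2=load("side0.npz")
W=ontoz(c2,f([(215,178),(437,318),(315,408)],345,165,10),.018);print(W.round(3));print("mid",(W[0]+W[2])/2,"long",np.degrees(np.arctan2(*(W[0]-W[1])[:2][::-1])),np.linalg.norm(W[0]-W[1]),np.linalg.norm(W[2]-W[1]))
E
```

```text
[ 0.4699 -0.2842  0.018 ] -6.1 0.09280069760246976 0.06335419604195971
[ 0.4692 -0.2823  0.018 ] -6.06 0.1275740461495337 0.09108059660241802
[[ 0.513 -0.316  0.018]
 [ 0.42  -0.308  0.018]
 [ 0.428 -0.249  0.018]]
mid [ 0.47086266 -0.28270584  0.018     ] long -5.156105954165735 0.09381961849654089 0.059431838301175405
```

```bash
python3 - <<'E'
from h import *
st();print(row((0.4695,-0.283,0.2265),84),row((0.4695,-0.283,0.04),84))
c=load("top0.npz");P=cloud(c);m=(P[...,2]>.1)&(P[...,2]<.14)&(P[...,0]>.35)&(P[...,0]<.66)&(P[...,1]<-.05)&(P[...,1]>-.24);print(cv2.minAreaRect(P[m][:,:2].astype(np.float32)),P[m].min(0),P[m].max(0))
E
```

```text
t 14.85 p [0.6103 0.2431 0.2266] q [21.7 20.3 27.6 97.1 -0.  34.2] F [-0.2  0.1  0.1] open 0.0522 ydir 77.51 down [ 0.003  0.001 -1.   ]
[-0.7, -544.1, -23.7, -0.113, 0.003, -0.001] [185.8, -544.3, -24.3, -0.113, 0.003, -0.001]
((0.5171393156051636, -0.14346778392791748), (0.056980133056640625, 0.21771115064620972), 88.00729370117188) [ 0.40746219 -0.17396015  0.10001132] [ 0.625001   -0.1116943   0.12796485]
```

Request:
{"name": "apply_moves", "arguments": {
  "rows": [
    [[-2,-8,0,0,0,0,0.3],[-4,-25,-1,0,0,0,0.3],[-4,-50,-2,-0.01,0,0,0.3],[-4,-80,-3,-0.02,0,0,0.3],[-4,-110,-5,-0.03,0,0,0.3],[-4,-140,-6,-0.04,0,0,0.3],[-4,-170,-7,-0.05,0,0,0.3],[-4,-200,-9,-0.06,0,0,0.3],[-4,-230,-10,-0.07,0,0,0.3],[-4,-260,-11,-0.08,0,0,0.3],[-4,-290,-13,-0.09,0,0,0.3],[-4,-320,-14,-0.1,0,0,0.3],[-4,-350,-15,-0.11,0,0,0.3],[-4,-380,-17,-0.113,0,0,0.3],[-4,-410,-18,-0.113,0,0,0.3],[-4,-440,-19,-0.113,0,0,0.3],[-4,-470,-21,-0.113,0,0,0.3],[-4,-500,-22,-0.113,0,0,0.3],[-4,-525,-23,-0.113,0,0,0.3],[-4,-540,-24,-0.113,0.003,-0.001,0.3]]
  ]
}}

```text
time: 16.85
ee_pos: [0.4684, -0.281, 0.2299]
tcp_rot: [-43.7, 90.0, -49.9]
wrist_force: [0.2, 1.1, -1.0]
opening: 0.0522
```

```bash
cat > card.py <<'E'
from h import *
import sys
def card(c,fn=None):
    P=cloud(c);px=c["pixels"].astype(int);o=get_obs()
    m=(px[...,2]>px[...,0]+25)&(px[...,2]>px[...,1]+25)&(np.linalg.norm(P-(o["ee_pos"]),axis=-1)<0.09)
    Q=P[m]
    if len(Q)<20: print("few",len(Q));return
    print(len(Q),Q.mean(0).round(4),Q[:,2].min().round(4),np.median(Q[:,2]).round(4),"rect",cv2.minAreaRect(Q[:,:2].astype(np.float32)))
    u,s,v=np.linalg.svd(Q-Q.mean(0));print("normal",v[2].round(3))
E
python3 - <<'E'
from card import *
st()
for n in("side","top"):
    c=cams.camera(n);print(n);card(c);cv2.imwrite(f"pics/f_{n}.png",c["pixels"][:,:,::-1])
print(row((0.4695,-0.283,0.10),84))
E
```

```text
t 16.85 p [ 0.4684 -0.281   0.2299] q [-31.    4.4   9.3  94.9  -0.  -24.8] F [ 0.2  1.1 -1. ] open 0.0522 ydir 83.86 down [ 0. -0. -1.]
side
126 [ 0.464  -0.2707  0.2392] 0.233 0.2394 rect ((0.46897244453430176, -0.2781367897987366), (0.052869461476802826, 0.08307206630706787), 83.6340103149414)
normal [0.013 0.04  0.999]
top
110 [ 0.4723 -0.2593  0.2407] 0.2319 0.2397 rect ((0.47140955924987793, -0.2564973533153534), (0.019696896895766258, 0.084351547062397), 75.73868560791016)
normal [ 0.166  0.974 -0.156]
[129.7, -2.3, 0.9, -0.003, -0.0, 0.0]
```

View pics/f_side.png

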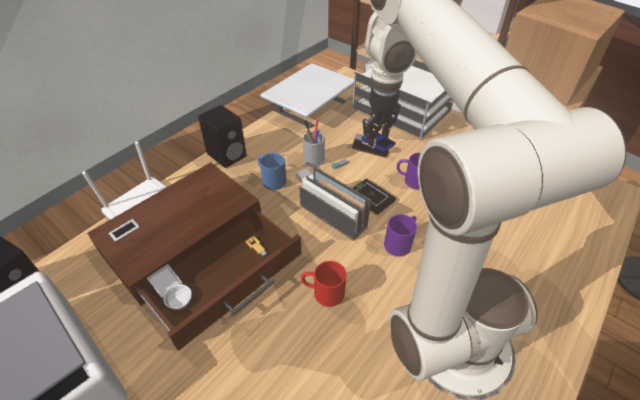

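View pics/f_top.png

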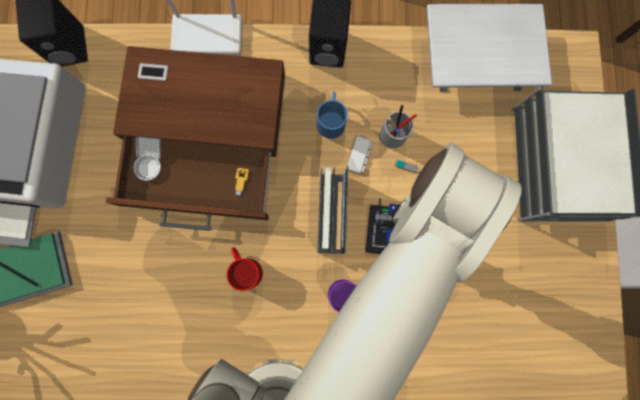

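Both views show the card held level above the reader, with the rack and mugs clear. I'll descend to an intermediate height.

Request:
{"name": "apply_moves", "arguments": {
  "rows": [
    [[10,-1,0,0,0,0,0.3],[25,-2,1,-0.003,0,0,0.3],[45,-2,1,-0.003,0,0,0.3],[65,-2,1,-0.003,0,0,0.3],[85,-2,1,-0.003,0,0,0.3],[105,-2,1,-0.003,0,0,0.3],[125,-2,1,-0.003,0,0,0.3],[140,-2,1,-0.003,0,0,0.3],[150,-2,1,-0.003,0,0,0.3],[160,-2,1,-0.003,0,0,0.3],[165,-2,1,-0.003,0,0,0.3],[165,-2,1,-0.003,0,0,0.3],[165,-2,1,-0.003,0,0,0.3]]
  ]
}}

```text
time: 18.25
ee_pos: [0.4699, -0.2828, 0.0653]
tcp_rot: [-34.2, 90.0, -40.2]
wrist_force: [0.1, -0.1, -0.6]
opening: 0.0523
```

```bash
python3 - <<'E'
from card import *
st()
for n in("side","top"):
    c=cams.camera(n);print(n);card(c);crop(c,310,430,100,220,5,f"pics/g_{n}.png") if n=="side" else crop(c,340,460,150,270,5,f"pics/g_{n}.png")
print(row((0.4695,-0.283,0.03),84))
E
```

```text
t 18.25 p [ 0.4699 -0.2828  0.0653] q [-31.    4.8  -8.5  76.7  -0.  -25. ] F [ 0.1 -0.1 -0.6] open 0.0523 ydir 84.01 down [ 0.001 -0.001 -1.   ]
side
109 [ 0.4593 -0.2751  0.0749] 0.0686 0.0748 rect ((0.4690883159637451, -0.26831063628196716), (0.07991071045398712, 0.07978597283363342), 70.83228302001953)
normal [ 0.021  0.03  -0.999]
top
45 [ 0.5007 -0.2627  0.0747] 0.0154 0.0742 rect ((0.4887942969799042, -0.2594261169433594), (0.015231768600642681, 0.07331790775060654), 70.77754211425781)
normal [-0.207 -0.975  0.076]
[35.5, -0.1, -0.5, 0.0, 0.001, 0.001]
```

View pics/g_side.png

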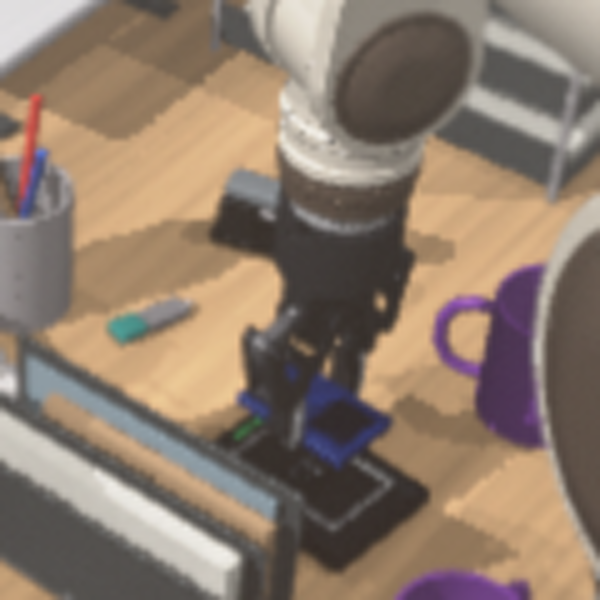

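View pics/g_top.png

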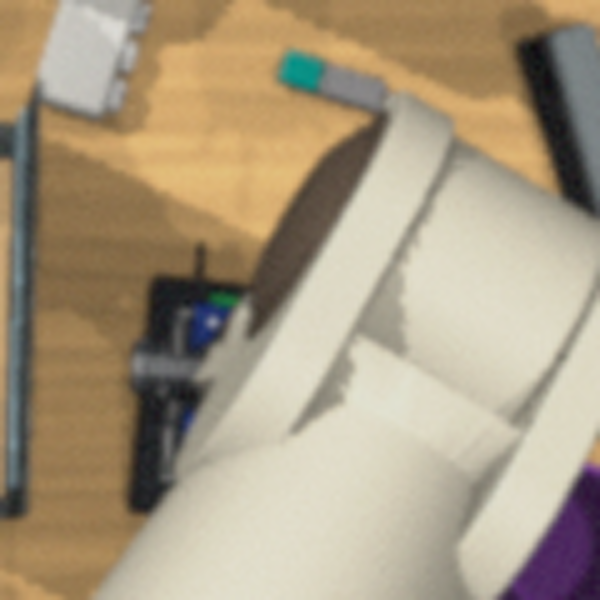

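Request:
{"name": "apply_moves", "arguments": {
  "rows": [
    [[5,0,0,0,0,0,0.3],[10,0,0,0,0,0,0.3],[15,0,0,0,0,0,0.3],[20,0,0,0,0,0,0.3],[25,0,0,0,0,0,0.3],[29,0,0,0,0,0,0.3],[32,0,0,0,0,0,0.3],[34,0,-0.5,0,0,0,0.3],[35,0,-0.5,0,0,0,0.3],[35,0,-0.5,0,0,0,0.3],[35,0,-0.5,0,0,0,0.3],[35,0,-0.5,0,0,0,0.3]]
  ]
}}

```text
time: 19.55
ee_pos: [0.4696, -0.2829, 0.0307]
tcp_rot: [-29.6, 89.9, -35.5]
wrist_force: [0.2, 0.0, -0.4]
opening: 0.0523
```

```bash
python3 - <<'E'
from card import *
st()
for n in("side","top"):
    c=cams.camera(n);print(n);card(c);np.savez(f"{n}_end.npz",**c);cv2.imwrite(f"pics/h_{n}.png",c["pixels"][:,:,::-1])
    if n=="side":crop(c,345,405,165,225,10,"pics/hc.png")
    # predicted card corners
    a=np.radians(-6);ux=np.array([np.cos(a),np.sin(a),0]);uy=np.array([-ux[1],ux[0],0])
    C=np.array([.4695,-.283,.041]);print(proj(c,[C+sx*.043*ux+sy*.027*uy for sx,sy in((1,1),(1,-1),(-1,-1),(-1,1))]).round(1).tolist())
E
```

```text
t 19.55 p [ 0.4696 -0.2829  0.0307] q [-31.1   5.6 -11.5  72.8  -0.  -25.1] F [ 0.2  0.  -0.4] open 0.0523 ydir 84.01 down [ 0.001 -0.001 -1.   ]
side
51 [ 0.4605 -0.2889  0.0403] 0.037 0.0402 rect ((0.45724672079086304, -0.29179179668426514), (0.04900140315294266, 0.06893183290958405), 47.212921142578125)
normal [ 0.008 -0.007  1.   ]
[[356.4, 186.1], [367.3, 178.1], [387.7, 191.2], [376.9, 199.7]]
top
25 [ 0.506  -0.2651  0.0408] 0.038 0.0401 rect ((0.5067316889762878, -0.2645901143550873), (0.010640161111950874, 0.022187449038028717), 53.14435577392578)
normal [-0.014 -0.12  -0.993]
[[377.4, 212.0], [397.4, 214.2], [394.7, 246.3], [374.4, 244.2]]
```

View pics/hc.png

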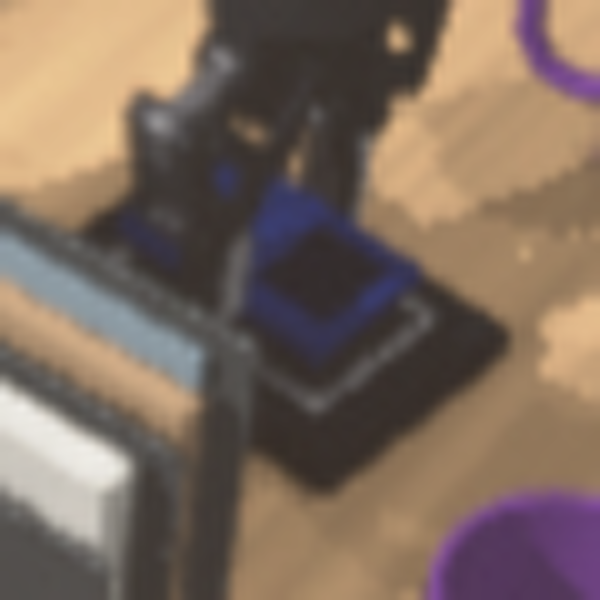

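View pics/h_top.png

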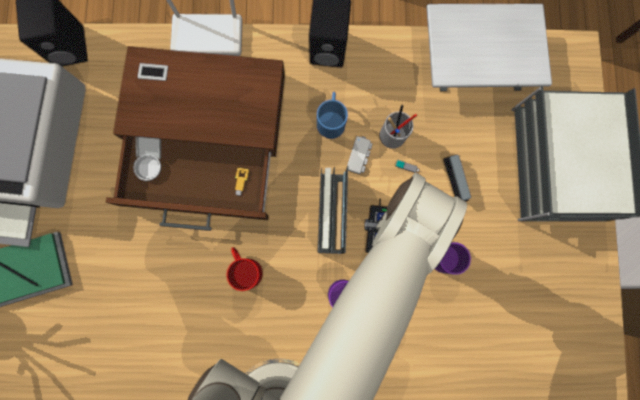

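The card corners seen at crop (420,270) and (318,348) match the predictions of (427,262) and (319,347) to about 2 mm. The card top is at z≈0.040, so the underside is about 13–15 mm above the glass. The drawer is still open with the brass drive in it, and the desk things have not moved.

```bash
python3 - <<'E'
from h import *
st(); print(bot.job_done())
E
```

```text
t 19.65 p [ 0.4696 -0.2829  0.0306] q [-31.1   5.6 -11.5  72.8  -0.  -25.1] F [ 0.2  1.2 -0.4] open 0.0523 ydir 84.0 down [ 0.001 -0.001 -1.   ]
the job is handed in; nothing more can be done
None
```

The job is handed in at 19.65 s of the 61 s allowed; no verdict was reported. I pulled the drawer until it would not move any further and gripped the navy card drive across its width. I lifted it over the rack and left it held over the reader.

**Last checks:**
- **Alignment:** the visible card corners fell about 2 mm from where I predicted them. The gripper is turned to the reader's measured angle of about −6°.
- **Height and level:** the side camera put the card's top at z≈0.040 m and level. That leaves its underside about 13–15 mm above the glass.
- **Contact:** the wrist force stayed near zero, with no sign of touching the reader.
- **Drawer and desk:** by eye in the final top picture, the drawer was still fully open with the brass drive in it, and the desk things were where they started. I did not measure these again.

**Weaker points:** the arm hid most of the card from the top camera at the end, so that view could not confirm the centring. The two ways of estimating the card's height in the gripper also differed by about 2 mm. Either value is well inside the allowed range.

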